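Restock the cinnamon jar that stands behind the oil bottle

TASK

Two cinnamon sticks lie on the chopping board: feed them one at a time, end first, down the narrow neck of the reclined glass jar until each lies wholly inside. The oil bottle stands in the way of the jar's mouth, so first set it well aside on the worktop, and when both sticks are in, stand it back upright where it was. Do not tip the bottle over and do not shift the timer or the salt cellar.

Things in the scene. Friction and masses are not known exactly. Their poses are not given: they have to be found in the camera images.
- stand: beech counter stand, fixed, that holds the glass jar; 126 mm wide, 76 mm high at its posts. Origin on the worktop under the centre of the jar's foot; its x axis points away from the robot, z up; the jar leans towards its -x. The runners reach 114 mm to -x and 54 mm to +x
- jar: clear open glass jar fixed in the stand, reclined 45 deg towards the robot. Origin: centre of its foot, 50 mm above the worktop; z axis = jar axis, out of the mouth (up and to the stand's -x); x away from the robot and up; y as the stand's. Length 165 mm; body radius 46 mm to z = 105 mm, shoulder to z = 139 mm, then the neck. It starts empty; walls 3.5 mm, floor 6 mm
- jar_mouth (a point): centre of the jar's mouth, in the plane of the lip, 165 mm from the jar's origin along its z axis and 167 mm above the worktop; axes as the jar's. The neck is straight: inner diameter 38 mm, outer 45 mm (52 mm at the lip), 26 mm long. A stick let go when half its length is in the neck slides down by itself
- cinnamon_1: cinnamon stick (double-rolled brown quill), rigid, 95 mm long, 24 mm wide, 12 mm thick, 20 to 33 g, both ends alike. It starts flat on the chopping board, within 0.6 rad of pointing away from the robot. Origin: middle of its flat underside; x axis along its length, y across its width, z up. Pinch it across its 24 mm width
- cinnamon_1_mid (a point): centre of that stick's volume, 6 mm above its underside
- cinnamon_1_end_a (a point): centre of the stick's end face at its +x end
- cinnamon_1_end_b (a point): centre of the stick's end face at its -x end
- cinnamon_2: the second cinnamon stick (double-rolled brown quill), rigid, 95 mm long, 24 mm wide, 12 mm thick, 20 to 33 g, both ends alike. It starts flat on the chopping board, within 0.6 rad of pointing away from the robot. Origin: middle of its flat underside; x axis along its length, y across its width, z up. Pinch it across its 24 mm width
- cinnamon_2_mid (a point): centre of that stick's volume, 6 mm above its underside
- cinnamon_2_end_a (a point): centre of the stick's end face at its +x end
- cinnamon_2_end_b (a point): centre of the stick's end face at its -x end
- oil_bottle: clear square oil bottle with a gold cap, loose, 56 x 56 mm at the body, 281 mm high, 0.5 to 0.8 kg, standing just in front of the jar's mouth. Origin: centre of its underside, z up. The body is straight to z = 204 mm, the shoulder narrows to a neck of 26 mm diameter at z = 236 mm, and the fixed round cap, 30 mm in diameter, spans z = 248 to 279 mm: lift it by the cap
- board: wooden chopping board, fixed, 240 (x) x 340 (y) x 22 mm high, lying on the worktop; origin: centre of its underside
- kitchen_timer: wind-up kitchen timer, red over white, 63 mm wide, 44 mm high, loose on the worktop to the left of the jar; leave it. Origin: centre of its underside
- salt_cellar: round wooden salt cellar, 67 mm across, 62 mm high, loose on the worktop to the left in front; leave it. Origin: centre of its underside
Things that resemble listed ones, but are neither listed nor needed, are in the scene too. What is shaped like the cinnamon_2 but green is not meant.

How it is judged:
By the outcome, as a careful person would: the job done as asked, in the order asked, and still so for the second after the job is handed in, with the robot touching nothing.
It also fails if it takes over 72 s, if anything falls off the work surface, if the arm or the gripper's body presses on something with over 40 N, if the wrist force passes 120 N, or if a joint passes its speed limit or range.

ROBOT

A 6-joint arm with a two-finger parallel gripper is mounted at the origin on a cart in front of the work surface, level with it; the furniture and walls round the work are solid. World frame = base frame: x ahead of the robot, y to its left, z up, the work surface at z = 0. Lengths are in m, angles in rad, forces in N, time in s.
With the tool pointing down it reaches from about 0.35 to 0.8 m from the base axis. Payload 7.3 kg.
Tool frame: the origin (TCP) lies between the finger pads; the fingertips stand 25 mm ahead of it and the grasp point (between the pads) lies 6 mm ahead of it (r.tip_extent is the distance from the TCP to the fingertips, in m); z points along the fingers, y is the line along which they close (so a half turn about z gives the same grasp; the last joint's range is limited). The gripper opens to 85 mm and grips with 20 to 120 N. Pads are 22 mm wide; open, the fingers measure 114 mm over their backs; the gripper's body (76 mm by 85 mm) begins 54 mm behind the grasp point. The pads swing forward as they close: fully open they stand 13 mm farther back than shut.
Start: joints at [-1.473, 0.342, 1.524, -0, 1.275, -0.146], TCP at [0.127, -0.509, 0.256] pointing down, gripper open.
Joint ranges: [-2.53, 2.53], [-0.77, 2.02], [0.04, 2.7], [-1, 4.14], [0.28, 2.66], [-3.11, 3.11]. Speed limits (rad/s): [2.57, 2.57, 3.14, 3.14, 3.14, 3.14].

INTERFACE

Orientations are given as a unit quaternion [x, y, z, w].
In Python, from workcell import r, command_gripper, optics gives the robot as it stands. The module is installed in compiled form; this text tells all that it offers. Calls block until the motion is done:
- r.reach(position, orientation): joint-space move of the TCP to a pose.
- r.move_straight(position, orientation=None, speed=0.15, max_force=None): straight line of the TCP; orientation=None keeps the orientation; speed is the mean speed in m/s. With max_force (N) it stops when the force on the tool has changed by that much, and returns True; else False.
- r.movej(angles): joint-space move.
- command_gripper(opening, force=None): finger opening in m; force is the grip in N (None keeps the last); returns when the fingers have stopped.
- r.hold(seconds).
- r.solve_ik(position, orientation): joint angles nearest the present ones, or None.
- r.read_state(): the state.
- optics.get_image(name): name is "scene" or "top"; returns (picture, depth): 420x560x3 uint8, red, green, blue; 420x560 float32, m along the optical axis (not along the pixel's ray), 0 where there is no reading.
- optics.camera_model(name): a dict with "K" (3x3 intrinsics, pixels), "R" (3x3) and "t" (3): a world point X has camera coordinates R X + t. Camera axes: x right, y down, z forward; pixel columns grow to the right and rows downward; lengths in m; the calibration is good to about 2 mm. A picture is of the moment at which its call begins. camera_model takes no time and is no camera call.
A pose or a line that the arm cannot do raises r.PlanningError and nothing moves.
- r.finish_job(): hands the job in; it is judged then, once.
The state is a dict: "time_s": time; "joint_positions": joint angles; "dq": joint speeds; "tau": joint torques, N m; "eef_pos": TCP position; "eef_rot": TCP orientation; "contact_force": force on the tool from outside, world axes, zero at the start; "torque": the same for the moment, N m; "grip_width": finger opening in m; "grip_force": force on a finger pad.
Only numpy, scipy, OpenCV 4.12 (cv2) and the standard library are available. Lean on these libraries where they do the work, as an engineer would, in place of code of your own. Each camera call takes 0.05 s, during which the arm holds its last target. There are 200 camera calls.

## Working session

There is one attempt and no reset: what is moved stays moved. The work goes in short steps, each a Python script; the robot and the scene stay as the last script left them, time stands still between calls to the robot, and variables do not carry over. Pictures are saved under pics/ and viewed, at most 10 in all, crops included, and the job is handed in when it is done.

```bash
mkdir -p pics; python3 - <<'E'
from workcell import r, command_gripper, optics
import cv2, numpy as np
for n in ("scene","top"):
    p,d=optics.get_image(n); m=optics.camera_model(n)
    cv2.imwrite(f"pics/{n}0.png",p[:,:,::-1]); np.savez(f"{n}0.npz",p=p,d=d,**{k:m[k] for k in("K","R","t")})
    print(n,np.round(m["K"],1).tolist(),"cam pos",np.round(-m["R"].T@m["t"],3),np.round(m["R"],2).tolist())
print(r.read_state()["eef_rot"],r.tip_extent)
E
```

```text
scene [[398.4, 0.0, 276.3], [0.0, 398.4, 205.1], [0.0, 0.0, 1.0]] cam pos [ 0.667 -0.699  1.155] [[0.99, 0.17, 0.01], [0.15, -0.84, -0.53], [-0.08, 0.52, -0.85]]
top [[447.8, 0.0, 279.5], [0.0, 447.8, 209.5], [0.0, 0.0, 1.0]] cam pos [ 0.356 -0.067  1.278] [[0.07, -1.0, 0.0], [-0.98, -0.07, -0.2], [0.2, 0.01, -0.98]]
[ 9.92580512e-01  1.21587331e-01  2.59442070e-05 -6.68250497e-04] 0.025
```

View pics/scene0.png

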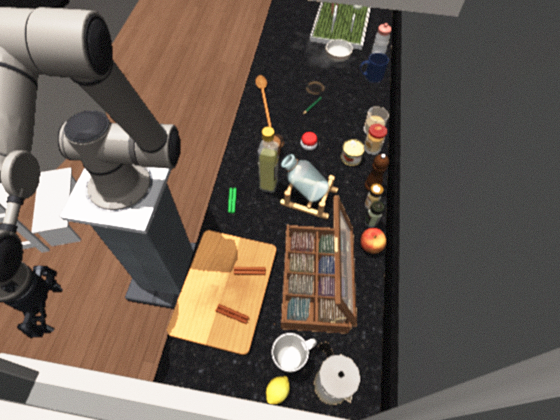

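View pics/top0.png

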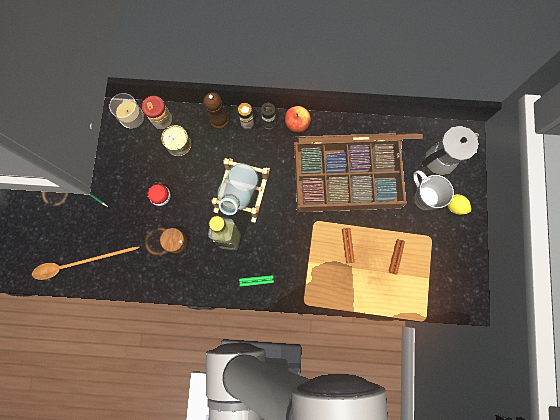

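Candidates:
- **Sticks:** top (348,246) and (397,256) are brown and lie on the board, so I choose these. The green one at (256,281) is a decoy.
- **Bottle:** top cap at (217,223), in front of the jar. The dark bottles at (245,115), (268,115) and (214,105) are not meant.
- **Jar:** the reclined glass jar on its stand at (237,187). The upright jars at (125,110) and (175,140) are not meant.
- **Leave in place:** timer (158,195) and salt cellar (173,240).

Next I'll check the choice in one close crop.

```bash
cat > h.py <<'E'
import numpy as np, cv2
from scipy.spatial.transform import Rotation as Rot
def load(n): 
    z=np.load(n+".npz"); return z["p"],z["d"],z
def ray(m,uv,h):
    "pixel -> world point on plane z=h"
    c=-m["R"].T@m["t"]; v=m["R"].T@np.linalg.solve(m["K"],[uv[0],uv[1],1.]); return c+v*(h-c[2])/v[2]
def proj(m,X):
    x=m["K"]@(m["R"]@np.asarray(X)+m["t"]); return x[:2]/x[2]
def cloud(d,m):
    v,u=np.mgrid[:d.shape[0],:d.shape[1]]
    P=np.stack([(u-m["K"][0,2])/m["K"][0,0]*d,(v-m["K"][1,2])/m["K"][1,1]*d,d],-1)
    return (P-m["t"])@m["R"]
E
python3 - <<'E'
from h import *
for n in("top","scene"):
    p,d,m=load(n+"0"); C=cloud(d,m)
    hsv=cv2.cvtColor(p,cv2.COLOR_RGB2HSV)
    # sticks: on-board region, dark brown
    onb=(C[...,2]>0.012)&(C[...,2]<0.06)
    h,s,v=[hsv[...,i].astype(int) for i in range(3)]
    mk=((h<12)&(s>120)&(v<175)&(v>40)&onb&(C[...,0]<.55)&(C[...,1]<-0.1)).astype(np.uint8)
    k,l,st,ce=cv2.connectedComponentsWithStats(mk)
    for i in range(1,k):
        if st[i,4]>60:
            q=np.argwhere(l==i)[:,::-1]
            W=np.array([ray(m,x,.034)[:2] for x in q]); (c,sz,a)=cv2.minAreaRect((W*1000).astype(np.float32))
            w,V=np.linalg.eigh(np.cov(W.T)); ax=V[:,1]*np.sign(V[0,1])
            print(n,"stick",ce[i].round(),st[i,4],"mean",W.mean(0).round(4),"rect",np.round(c,1),np.round(sz,1),"yaw",round(np.arctan2(ax[1],ax[0]),3))
    # high cap
    mk=((h>18)&(h<35)&(s>120)&(C[...,2]>.24)&(C[...,2]<.3)).astype(np.uint8)
    k,l,st,ce=cv2.connectedComponentsWithStats(mk)
    for i in range(1,k):
        if st[i,4]>20: 
            q=C[l==i]; print(n,"cap",ce[i].round(1),st[i],q.mean(0).round(3),q.min(0).round(3),q.max(0).round(3))
            t=q[q[:,2]>.273]; print(len(t), t.mean(0).round(4) if len(t) else "")
    print("jar z px",[(u,C[u[1],u[0]].round(3)) for u in ([(228,205),(237,187),(245,175),(226,162)] if n=="top" else [(288,162),(305,180),(316,190)])])
p,_,_=load("top0");q,_,_=load("scene0")
a=cv2.resize(p[145:265,190:290],None,fx=4,fy=4,interpolation=2);b=cv2.resize(q[120:240,250:350],None,fx=4,fy=4,interpolation=2)
cv2.imwrite("pics/crop1.png",np.hstack([a,b])[:,:,::-1])
E
```

```text
top cap [216.9 223.9] [209 216  17  17 193] [0.515 0.085 0.278] [0.5   0.069 0.25 ] [0.533 0.103 0.285]
170 [0.5164 0.0866 0.28  ]
jar z px [((228, 205), array([0.599, 0.089, 0.088])), ((237, 187), array([0.634, 0.061, 0.159])), ((245, 175), array([0.676, 0.046, 0.125])), ((226, 162), array([0.724, 0.107, 0.075]))]
scene stick [232. 314.] 151 mean [ 0.4995 -0.3902] rect [ 499.3 -390.7] [17.8 92.9] yaw -0.217
scene cap [267.6 134.1] [262 128  12  14 140] [0.518 0.079 0.274] [0.501 0.065 0.254] [0.534 0.099 0.284]
96 [0.5175 0.0819 0.2791]
jar z px [((288, 162), array([0.582, 0.089, 0.145])), ((305, 180), array([0.645, 0.031, 0.141])), ((316, 190), array([0.684, 0.026, 0.104]))]
```

View pics/crop1.png

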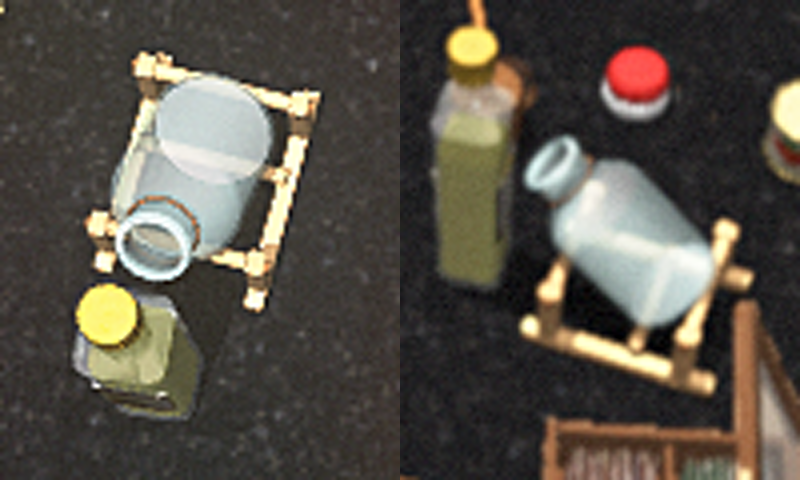

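The crop confirms the choices. The lip is centred at about top (228,205) and scene (289,161), the four stand posts are visible, and the bottle is right in front of the mouth. Next I'll measure the sticks, jar yaw and bottle yaw.

```bash
python3 - <<'E'
from h import *
for n,px in(("top",[(348,246),(397,256)]),("scene",[(250,271),(233,314)])):
    p,d,m=load(n+"0"); C=cloud(d,m)
    lab=cv2.cvtColor(p,cv2.COLOR_RGB2HSV)
    print([lab[y,x].tolist() for x,y in px], [C[y,x].round(3).tolist() for x,y in px])
    for x,y in px:
        s=slice(y-35,y+36),slice(x-35,x+36); hs=lab[s].astype(int); cc=C[s]
        mk=(((hs[...,0]<10)|(hs[...,0]>170))&(hs[...,1]>110)&(hs[...,2]<190)&(cc[...,2]>.01)).astype(np.uint8)
        k,l,st,ce=cv2.connectedComponentsWithStats(mk); i=l[35,35]
        if i==0: i=1+np.argmax(st[1:,4])
        q=np.argwhere(l==i)[:,::-1]+[x-35,y-35]
        W=np.array([ray(m,u,.034)[:2] for u in q]); c,sz,a=cv2.minAreaRect((W*1000).astype(np.float32))
        w,V=np.linalg.eigh(np.cov(W.T)); ax=V[:,1]*np.sign(V[0,1])
        print(n,"stick",len(q),W.mean(0).round(4),np.round(c,1),np.round(sz,1),"yaw",round(np.arctan2(ax[1],ax[0]),3))
p,d,m=load("top0"); q,e,k=load("scene0")
a=lambda x,y:np.array([190+x/4-.4,145+y/4-.4]); b=lambda x,y:np.array([250+(x-400)/4-.4,120+y/4-.4])
P=[ray(m,a(*u),.076)[:2] for u in [(152,62),(303,100),(102,222),(258,260)]]
print("posts",np.round(P,4).tolist(),"centre",np.mean(P,0))
fw=(P[0]+P[1]-P[2]-P[3]); lf=P[0]+P[2]-P[1]-P[3]
print("yaw",np.arctan2(fw[1],fw[0]),np.arctan2(-lf[0],lf[1]))
print("lip top",ray(m,a(153,240),.167),"scene",ray(k,b(557,165),.167))
print("foot disc z~.054",ray(m,a(213,130),.054))
# bottle: cap centre and yaw from bottom edge corners
print("cap",ray(m,a(107,315),.279),"scene",ray(k,b(472,43),.279))
C=cloud(d,m); D=cloud(e,k)
for X in(C,D):
    s=(abs(X[...,0]-.515)<.05)&(abs(X[...,1]-.085)<.05)&(X[...,2]>.03)&(X[...,2]<.2); Q=X[s]
    print(len(Q), cv2.minAreaRect((Q[:,:2]*1000).astype(np.float32)),Q.mean(0))
    for z0,pos in((.044,(.62,.2)),(.062,(.52,.17))): pass
# timer & salt
h=cv2.cvtColor(p,cv2.COLOR_RGB2HSV)
for u,z in(((158,195),.044),((173,240),.062)): print(u,ray(m,u,z).round(3),C[u[1],u[0]].round(3))
E
```

```text
[[11, 162, 210], [12, 141, 94]] [[0.518, -0.25, 0.022], [0.499, -0.388, 0.021]]
top stick 1 [ 0.5632 -0.2296] [ 563.2 -229.6] [0. 0.] yaw nan
top stick 3 [ 0.5414 -0.3843] [ 541.5 -384. ] [1.2 6.4] yaw -1.02
[[10, 172, 185], [8, 192, 114]] [[0.523, -0.252, 0.03], [0.501, -0.385, 0.021]]
scene stick 29 [ 0.5473 -0.2454] [ 546.8 -246.1] [36.1  6.4] yaw 0.178
scene stick 206 [ 0.4988 -0.3882] [ 499.4 -388.3] [19.2 91.7] yaw -0.223
posts [[0.7301, 0.1032], [0.7095, -0.0043], [0.6134, 0.1272], [0.594, 0.0181]] centre [0.66173912 0.06103987]
yaw -0.19765694617738674 -0.18260377780952963
lip top [0.58438667 0.07913741 0.167     ] scene [0.58559482 0.07654594 0.167     ]
foot disc z~.054 [0.68977022 0.05873278 0.054     ]
cap [0.51638948 0.08650086 0.279     ] scene [0.51620787 0.08922854 0.279     ]
278 ((523.2184448242188, 75.2333984375), (47.86267852783203, 83.82625579833984), 70.89215850830078) [0.50315967 0.0711348  0.1225587 ]
595 ((528.4677124023438, 70.11384582519531), (73.80535125732422, 37.797569274902344), 31.468538284301758) [0.52172546 0.06108533 0.11997602]
(158, 195) [0.624 0.295 0.044] [0.626 0.298 0.035]
(173, 240) [0.497 0.234 0.062] [0.498 0.235 0.056]<stdin>:13: RuntimeWarning: Degrees of freedom <= 0 for slice
  c *= np.true_divide(1, fact)
  c *= np.true_divide(1, fact)
```

```bash
cat >> h.py <<'E'
s45=np.sqrt(.5); MOUTH=np.array([.585,.078,.167]); YAW=-.19
def quat(tz,ty):
    return Rot.from_matrix(np.c_[np.cross(ty,tz),ty,tz]).as_quat()
def grasp_q(psi,al,sg):
    u=np.array([np.cos(psi),np.sin(psi),0]); tz=np.cos(al)*u-np.sin(al)*np.array([0,0,1]); ty=sg*np.array([-u[1],u[0],0]); return quat(tz,ty),tz,u
def ins_q(al,sg,yaw=YAW):
    c,s=np.cos(yaw),np.sin(yaw); i=s45*np.array([c,s,-1]); p=-s45*np.array([c,s,1])
    tz=np.cos(al)*i+np.sin(al)*p; return quat(tz,sg*np.array([-s,c,0])),tz,i
E
python3 - <<'E'
from h import *
from workcell import r
sol={}
for n,px in(("top",[(348,246),(397,256)]),("scene",[(250,271),(233,314)])):
    p,d,m=load(n+"0")
    for j,(x,y) in enumerate(px):
        w=30; f=p[y-w:y+w+1,x-w:x+w+1].astype(float); ratio=(f[...,1]/(f[...,0]+1)*255); ratio[f[...,0]<45]=255
        g=cv2.GaussianBlur(np.clip(ratio,0,255).astype(np.uint8),(3,3),0)
        C=cloud(d,m)[y-w:y+w+1,x-w:x+w+1]
        th=np.percentile(g,4)*.5+np.median(g[np.abs(C[...,2]-.022)<.02])*.5
        k,l,st,ce=cv2.connectedComponentsWithStats((g<th).astype(np.uint8)); c=1+np.argmax(st[1:,4])
        q=np.argwhere(l==c)[:,::-1]+[x-w,y-w]; W=np.array([ray(m,u,.032)[:2] for u in q])
        rc=cv2.minAreaRect((W*1000).astype(np.float32)); _,V=np.linalg.eigh(np.cov(W.T)); ax=V[:,1]*np.sign(V[0,1])
        print(n,j,len(q),round(th),W.mean(0).round(4),np.round(rc[0],1),np.round(rc[1],1),"yaw",round(np.arctan2(ax[1],ax[0]),3))
m=load("top0")[2]
print("edge",[ray(m,u,0).round(3) for u in((150,297),(200,300),(138,248),(45,270),(256,281))])
for a in(90,80,70,60,50):
    for sg in(1,-1):
        out=[]
        for pos,psi in(((.52,-.25),.15),((.5,-.389),-.22)):
            q,tz,u=grasp_q(psi,np.radians(a),sg); P=np.array([*pos,.046])-.032*u-.006*tz
            for h in(0,.12): out.append(r.solve_ik(P+[0,0,h],q))
        q,tz,i=ins_q(np.radians(a),sg)
        for e in(.026,.12): out.append(r.solve_ik(MOUTH-e*i-.006*tz,q))
        print(a,sg,[None if o is None else np.round(o,1).tolist() for o in out])
E
```

```text
top 0 295 171 [ 0.5188 -0.2478] [ 519.7 -247.6] [97.4 23.8] yaw 0.166
top 1 312 170 [ 0.4961 -0.3837] [ 497.  -383.9] [25.2 97.4] yaw -0.222
scene 0 257 164 [ 0.5208 -0.2513] [ 520.1 -251.5] [96.9 22.5] yaw 0.167
scene 1 280 162 [ 0.499  -0.3875] [ 499.9 -387.4] [24.1 96.1] yaw -0.224
edge [array([0.341, 0.295, 0.   ]), array([0.342, 0.154, 0.   ]), array([0.475, 0.346, 0.   ]), array([0.396, 0.601, 0.   ]), array([0.405, 0.002, 0.   ])]
90 1 [[-0.6, 0.6, 1.7, -0.0, 0.8, -2.3], [-0.6, 0.5, 1.6, 0.0, 1.1, -2.3], [-0.8, 0.7, 1.5, -0.0, 0.9, -2.2], [-0.8, 0.6, 1.4, 0.0, 1.2, -2.2], [-0.0, 0.9, 0.9, 0.1, 2.1, -1.4], [-0.0, 0.8, 1.1, 0.1, 2.1, -1.4]]
90 -1 [[-0.6, 0.6, 1.7, -0.0, 0.8, 0.8], [-0.6, 0.5, 1.6, 0.0, 1.1, 0.8], [-0.8, 0.7, 1.5, -0.0, 0.9, 1.0], [-0.8, 0.6, 1.4, 0.0, 1.2, 1.0], [-0.0, 0.9, 0.9, 0.1, 2.1, 1.7], [-0.0, 0.8, 1.1, 0.1, 2.1, 1.8]]
80 1 [[-0.7, 0.6, 1.8, 0.2, 0.6, -2.6], [-0.7, 0.4, 1.7, 0.2, 0.9, -2.5], [-0.9, 0.6, 1.7, 0.2, 0.7, -2.3], [-0.9, 0.5, 1.6, 0.1, 1.0, -2.3], [-0.0, 0.8, 1.0, 0.1, 1.9, -1.4], [-0.0, 0.7, 1.1, 0.1, 1.9, -1.4]]
80 -1 [[-0.7, 0.6, 1.8, 0.2, 
[... 714 characters left out ...]
0.6, 0.6, -2.8], [-0.0, 0.6, 1.3, 0.0, 1.5, -1.4], [0.0, 0.5, 1.4, 0.1, 1.6, -1.4]]
60 -1 [[-0.9, 0.6, 2.0, 1.1, 0.5, -0.4], [-0.9, 0.3, 1.9, 0.7, 0.7, 0.1], [-1.0, 0.6, 1.9, 1.0, 0.4, -0.1], [-1.0, 0.4, 1.8, 0.6, 0.6, 0.3], [-0.0, 0.6, 1.3, 0.0, 1.5, 1.7], [0.0, 0.5, 1.4, 0.1, 1.6, 1.8]]
50 1 [[-0.9, 0.6, 2.1, 1.5, 0.6, 2.3], [-0.9, 0.4, 2.0, 1.1, 0.7, 2.8], [-1.0, 0.6, 2.0, 1.6, 0.5, 2.4], [-1.0, 0.4, 1.9, 1.1, 0.6, 3.0], [0.0, 0.5, 1.4, 0.0, 1.3, -1.4], [0.0, 0.4, 1.5, 0.0, 1.4, -1.4]]
50 -1 [[-0.9, 0.6, 2.1, 1.5, 0.6, -0.9], [-0.9, 0.4, 2.0, 1.1, 0.7, -0.3], [-1.0, 0.6, 2.0, 1.6, 0.5, -0.8], [-1.0, 0.4, 1.9, 1.1, 0.6, -0.1], [0.0, 0.5, 1.4, 0.0, 1.3, 1.8], [0.0, 0.4, 1.5, 0.0, 1.4, 1.8]]
```

```bash
python3 - <<'E'
from h import *
from workcell import r, command_gripper, optics
q,_,_=grasp_q(0,np.pi/2,-1)
C=np.array([.5163,.0878,.271]); U=[0,0,.08]
r.reach(C+[0,0,.07],q); r.move_straight(C,speed=.2)
command_gripper(.02,80); s=r.read_state(); print(s["time_s"],s["grip_width"],s["grip_force"],s["eef_pos"])
r.move_straight(C+U,speed=.15)
s=r.read_state(); print("lift",s["contact_force"].round(1) if hasattr(s["contact_force"],"round") else s["contact_force"],s["grip_width"])
A=np.array([.40,.25,.271])
r.move_straight(np.array([.44,.10,.351]),speed=.2); r.move_straight(A+U,speed=.2)
r.move_straight(A+[0,0,.01],speed=.15)
print("touch",r.move_straight(A-[0,0,.003],speed=.03,max_force=4)); s=r.read_state(); print(s["eef_pos"],s["contact_force"])
command_gripper(.07); r.move_straight(A+[0,0,.06],speed=.2)
print(r.read_state()["time_s"])
for n in("top","scene"):
    p,d=optics.get_image(n); m=optics.camera_model(n); np.savez(n+"1.npz",p=p,d=d,**m)
p=load("top1")[0];k=load("scene1")[0]
cv2.imwrite("pics/s1.png",np.hstack([p[120:320,90:290],k[60:260,190:390]])[:,:,::-1].repeat(2,0).repeat(2,1))
E
```

```text
3.7083 0.027320231536017623 78.90508890151978 [0.51670304 0.0876196  0.27191573]
lift [-0.1 -0.3 -5.7] 0.02779442046839136
touch True
[0.40065059 0.25009013 0.27185123] [-0.23819513  0.06207426  4.33599021]
7.7833
```

View pics/s1.png

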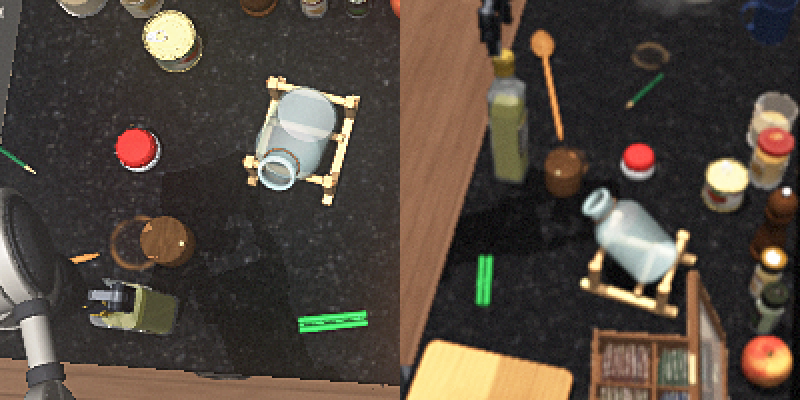

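The bottle stands aside upright at (0.40,0.25), salt and timer are untouched, and the jar is unobstructed with its lip at about top (229,206). Next I'll refine the mouth position and pick the first stick.

```bash
cat >> h.py <<'E'
STICKS=[((.520,-.2495),.167),((.4985,-.386),-.223)]
AL=np.pi/2; BACK=.030; OFF=.020
def pick(r,grip,j):
    (x,y),psi=STICKS[j]; q,tz,u=grasp_q(psi,AL,-1); P=np.array([x,y,.048])-BACK*u
    r.reach(P+[0,0,.08],q); grip(.05,40); r.move_straight(P,speed=.15,max_force=15); grip(.015,40)
    s=r.read_state(); print("grip",s["grip_width"],s["grip_force"],s["eef_pos"],s["time_s"])
    r.move_straight(P+[0,0,.18],speed=.25)
def tcp_for(mouth,depth):
    q,tz,i=ins_q(AL,-1); return mouth+depth*i-BACK*i-OFF*tz,q
def snap(optics,tag,crop):
    for n in("top","scene"):
        p,d=optics.get_image(n); np.savez(n+tag+".npz",p=p,d=d,**optics.camera_model(n))
    im=[load(n+tag)[0][y:y+150,x:x+150] for n,(x,y) in zip(("top","scene"),crop)]
    cv2.imwrite(f"pics/s{tag}.png",cv2.resize(np.hstack(im),None,fx=2.6,fy=2.6,interpolation=2)[:,:,::-1])
E
python3 - <<'E'
from h import *
from workcell import r, command_gripper, optics
c,s=np.cos(YAW),np.sin(YAW); zj=s45*np.array([-c,-s,1]); xj=s45*np.array([c,s,1]); yj=np.array([-s,c,0])
for n in("top","scene"):
  for t in "01":
    p,d,m=load(n+t); X=cloud(d,m)-MOUTH; a,b,z=X@xj,X@yj,X@zj
    R=np.hypot(a,b); k=(R<.033)&(abs(z)<.008); A=np.c_[a[k],b[k]]*1000
    cc,rad=cv2.minEnclosingCircle(A.astype(np.float32)); print(n,t,k.sum(),"mean",A.mean(0).round(1),"circ(xj,yj)",np.round(cc,1),round(rad,1),"z",np.median(z[k]).round(4))
  # lip by brightness: fit ellipse to outer contour
  p,d,m=load(n+"1"); u0=proj(m,MOUTH).round().astype(int); w=22
  hsv=cv2.cvtColor(p,cv2.COLOR_RGB2HSV)[u0[1]-w:u0[1]+w,u0[0]-w:u0[0]+w]; 
  X=cloud(d,m)[u0[1]-w:u0[1]+w,u0[0]-w:u0[0]+w]-MOUTH
  k=((X@zj>-.012)&(np.hypot(X@xj,X@yj)<.034)).astype(np.uint8)
  ct=max(cv2.findContours(k,0,1)[0],key=len)
  e=cv2.fitEllipse(ct); uv=np.array(e[0])+u0-w; print(n,"ellipse",uv.round(1),np.round(e[1],1),"->",ray(m,uv,.167).round(4))
pick(r,command_gripper,0)
s=r.read_state(); print(s["grip_width"],s["grip_force"],s["time_s"])
E
```

```text
top 0 171 mean [-4.1 -0.2] circ(xj,yj) [-3.7  0. ] 25.9 z 0.0025
top 1 165 mean [-4.3  0.1] circ(xj,yj) [-4.8 -0.4] 27.7 z 0.0025
top ellipse [228.2 205.5] [17.2 19. ] -> [0.5821 0.0781 0.167 ]
scene 0 105 mean [-2.  -3.3] circ(xj,yj) [-3.5 -2.9] 27.8 z -0.0001
scene 1 102 mean [-2.9 -2.6] circ(xj,yj) [-4.1 -3.1] 26.7 z 0.0001
scene ellipse [288.5 161.9] [10.  15.5] -> [0.5851 0.0723 0.167 ]
grip 0.021959658956479312 39.229450821876526 [ 0.4910589  -0.25491445  0.04925245] 11.2417
0.02209006895791323 39.1592413187027 12.1083
```

```bash
sed -i 's/OFF=.020/OFF=.021/; s/MOUTH=np.array(\[.585,.078,.167\])/MOUTH=np.array([.583,.0765,.1665])/' h.py; python3 - <<'E'
from h import *
from workcell import r, command_gripper, optics
P,q=tcp_for(MOUTH,-.065); r.reach(P,q)
s=r.read_state(); print(s["eef_pos"]-P,s["grip_width"],s["time_s"])
snap(optics,"2",[(165,120),(210,85)])
m=load("scene2")[2]; i=ins_q(AL,-1)[2]
for n,(x,y) in(("top",(165,120)),("scene",(210,85))):
    m=load(n+"2")[2]
    print(n,"expected tip,tail,mouth in crop",[((proj(m,X)-[x,y]+.5)*2.6+[0 if n=="top" else 390,0]).round() for X in(MOUTH-.0175*i,MOUTH-.1125*i,MOUTH)])
E
```

```text
[ 3.51420635e-05 -9.33531340e-04 -3.66825326e-04] 0.02214369025229915 13.4083
top expected tip,tail,mouth in crop [array([162., 232.]), array([133., 288.]), array([167., 223.])]
scene expected tip,tail,mouth in crop [array([585., 189.]), array([532., 136.]), array([594., 198.])]
```

View pics/s2.png

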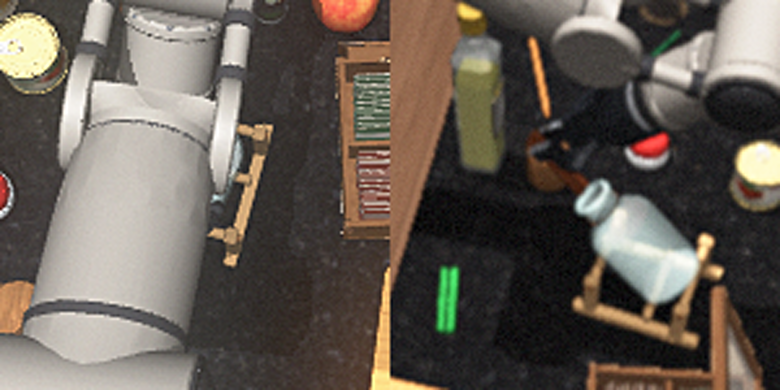

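The top view is blocked by the arm. In the scene view the stick lies along the jar axis with its tip at about (585,188), as predicted, and the mouth at (593,197). I'll insert with a force guard.

```bash
python3 - <<'E'
from h import *
from workcell import r, command_gripper, optics
s=r.read_state(); f0=np.array(s["contact_force"])
P,q=tcp_for(MOUTH,.012)
hit=r.move_straight(P,speed=.06,max_force=8)
s=r.read_state(); print(hit,"left",s["eef_pos"]-P,(np.array(s["contact_force"])-f0).round(1),s["grip_width"],s["time_s"])
E
```

```text
False left [-3.87885386e-05  5.62292196e-05  4.21794832e-04] [-0.6  0.5  0.2] 0.021959566882912767 14.9417
```

```bash
python3 - <<'E'
from h import *
from workcell import r, command_gripper, optics
command_gripper(.045); r.hold(.4)
P,q=tcp_for(MOUTH,-.10); r.move_straight(P,speed=.2)
pick(r,command_gripper,1)
s=r.read_state(); print(s["grip_width"],s["grip_force"],s["time_s"])
snap(optics,"3",[(165,120),(210,85)])
E
```

```text
grip 0.022441403719131087 39.228453040122986 [ 0.46977277 -0.37992475  0.04937139] 19.4583
0.021910979717387185 39.17576730251312 20.325
```

View pics/s3.png

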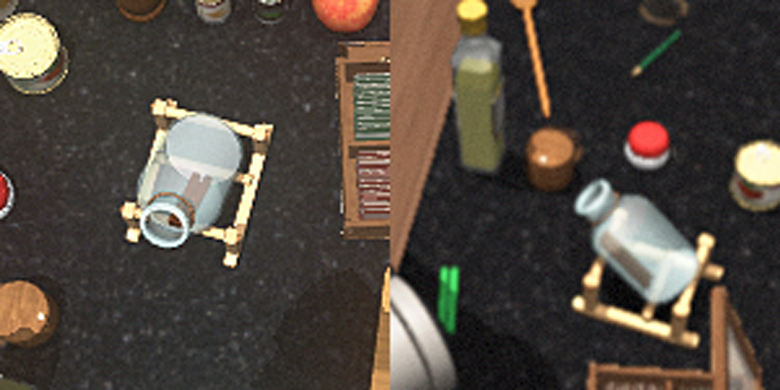

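The first stick lies wholly inside, visible through the glass in the body at about scene-crop (630,245). Now the second.

```bash
python3 - <<'E'
from h import *
from workcell import r, command_gripper, optics
P,q=tcp_for(MOUTH,-.065); r.reach(P,q)
snap(optics,"4",[(165,120),(210,85)])
f0=np.array(r.read_state()["contact_force"])
P,q=tcp_for(MOUTH,.012); hit=r.move_straight(P,speed=.06,max_force=8)
s=r.read_state(); print(hit,"left",s["eef_pos"]-P,(np.array(s["contact_force"])-f0).round(1),s["grip_width"],s["time_s"])
if not hit:
    command_gripper(.045); r.hold(.5)
    P,q=tcp_for(MOUTH,-.10); r.move_straight(P,speed=.2)
    r.reach([.42,-.1,.36],grasp_q(0,AL,-1)[0]); r.hold(.3)
    snap(optics,"5",[(165,120),(210,85)])
E
```

```text
False left [-3.41027721e-05  6.65182937e-05  4.57842481e-04] [ 0.7  0.2 -0.6] 0.021951011586454214 23.675
```

```bash
ls pics
```

```text
crop1.png
s1.png
s2.png
s3.png
s4.png
s5.png
scene0.png
top0.png
```

View pics/s5.png

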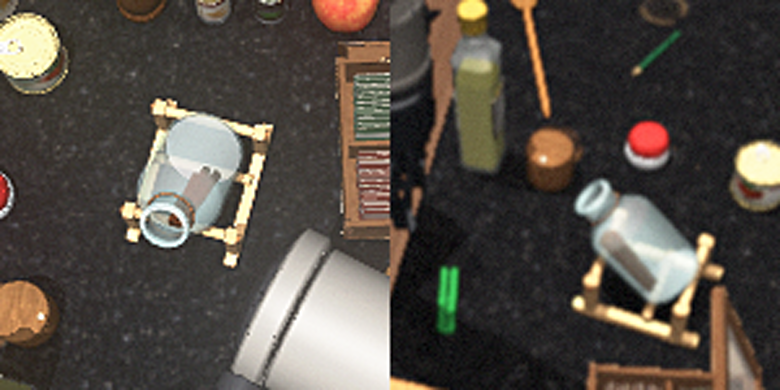

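Both sticks lie inside the body at top-crop (200,185) and the mouth is clear. Now I'll put the bottle back where it was.

```bash
python3 - <<'E'
from h import *
from workcell import r, command_gripper, optics
q,_,_=grasp_q(0,np.pi/2,-1); A=np.array([.4003,.25,.271]); C=np.array([.5163,.0878,.271]); U=[0,0,.08]
command_gripper(.07); r.reach(A+[0,0,.07],q); r.move_straight(A,speed=.2)
command_gripper(.02,80); r.move_straight(A+U,speed=.15)
print(r.read_state()["contact_force"],r.read_state()["grip_width"])
r.move_straight(np.array([.44,.10,.351]),speed=.2); r.move_straight(C+U,speed=.15); r.move_straight(C+[0,0,.01],speed=.12)
print("touch",r.move_straight(C-[0,0,.003],speed=.03,max_force=4)); s=r.read_state(); print(s["eef_pos"],s["contact_force"])
command_gripper(.07); r.move_straight(C+[0,0,.07],speed=.15)
r.reach([.40,-.25,.36],q); r.hold(.5); print(r.read_state()["time_s"])
snap(optics,"6",[(150,130),(210,85)])
a,b=load("top0")[0],load("top6")[0]; D=cv2.absdiff(a,b).max(2)
for nm,(x,y) in dict(timer=(158,195),salt=(173,240),cap=(217,223)).items(): print(nm,D[y-12:y+13,x-12:x+13].mean())
for t in "06":
    p,d,m=load("top"+t); X=cloud(d,m); k=(X[...,2]>.273)&(X[...,2]<.29)&(np.hypot(X[...,0]-.516,X[...,1]-.087)<.03); print(X[k].mean(0).round(4))
E
```

```text
[-0.37108264 -0.81053678 -6.87566712] 0.027679855366013556
touch True
[0.5167567  0.08769012 0.27234675] [-0.32502865 -0.59223282  4.80473123]
35.4917
timer 4.8064
salt 5.5232
cap 13.7584
[0.5161 0.0857 0.2799]
[0.5165 0.087  0.28  ]
```

View pics/s6.png

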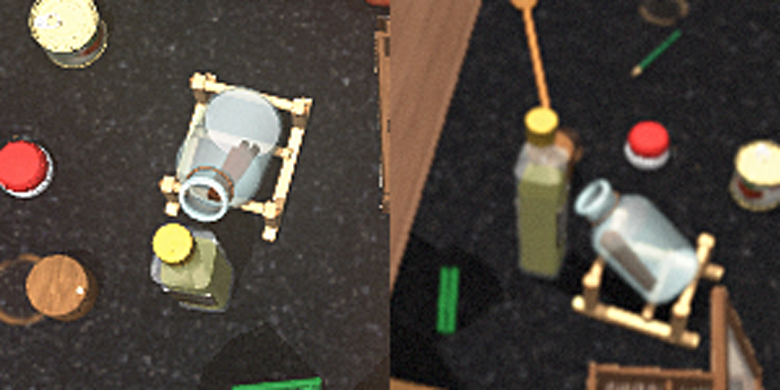

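The bottle stands upright back in front of the mouth, with its cap at (173,243) in the crop and within about 1.5 mm of its original position. Both sticks are in the jar, and the timer and salt cellar are unmoved.

```bash
python3 -c "
from workcell import r
print(r.finish_job())"
```

```text
the job is handed in; nothing more can be done
None
```

I handed the job in at about 35 s: both cinnamon sticks are inside the jar, the oil bottle is back upright where it stood to within about 1.5 mm, and the timer and salt cellar did not move.

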